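Lift a coiled chakli off its spindle with kitchen tongs

TASK

Take the kitchen tongs from their rest, close their jaws around the small coiled chakli (the low fried ring, not the taller twine bobbin) while it sits on its spindle, and draw it straight up off the spindle, ready to serve. Only the tongs may touch the chakli, and everything else stays where it is. Finish while still holding the tongs shut on the chakli, still and a good 5 cm above the spindle's tip: nothing is put down.

Things in the scene. Friction and masses are not known exactly. Their poses are not given: they have to be found in the camera images.
- tongs_grip (a point): Grip point of the steel spring tongs: half-way between the black thumb pads, half-way up their 22 mm height. x runs from the bow to the jaws, y from right strip to left, z up. Pads 60 mm long (x -30 to +30 mm). Width over the pads here: about 57 mm open, 40 mm with the jaws shut on the chakli. At the start the strips' underside is 20 mm above the counter.
- tong_left: The tongs' left strip; origin on its hinge, 12 mm left of the tongs' origin. Both strips turn alike about upright hinges: each closes 0.09 rad from open to the chakli; the pads are parallel at 49 mm width. A spring holds them open: squeezing at the pads takes 8 N at first, 10 N at the chakli; let go, they open.
- tong_right: The tongs' right strip, the mirror image of the left one.
- tongs_jaws (a point): Midway between the jaws, 95 mm ahead of tongs_grip along x, same height and axes. The jaws are two shallow V plates, 22 mm high, x from -23 to +23 mm, hollows inward, ends 4 mm further in. Gap between hollows 78 mm open, 44 mm on the chakli: about 2 mm per 1 mm of width over the pads. Held at 49 mm over the pads, the jaws clear the chakli by about 8 mm a side.
- tong_rest_mid (a point): Middle of the fixed dark wooden tongs rest, on the counter below the thumb pads (z at the counter). x along the tongs. A plate 4 mm thick, 50 mm wide (y), with two cross bars 8 mm thick, 110 mm long in y, 20 mm high, at x = -65 and +55 mm; between the bars fingers may reach down beside the tongs.
- chakli_center (a point): Centre (half-way up) of the golden brown coiled chakli, a rigid ring wound of fried dough: outer diameter 44 mm, hole 18 mm, height 14 mm, 25 g (varies). z is its axis. It sits on the seat of its spindle stand with its underside 50 mm above the counter.
- snack_stand_top (a point): Tip of the upright spindle that carries the chakli, 100 mm above the counter, z up. The steel stand is fixed: foot disc 90 mm in diameter and 8 mm thick, column 28 mm in diameter up to a seat at 50 mm, then a pin 10 mm in diameter up to the tip.
- twine_stand_top (a point): Tip of the other spindle, on a fixed stand of the same shape, which carries the twine bobbin. The two stands may swap places.
- twine: Bobbin of kitchen twine on the other stand, 40 mm in diameter, 40 mm high; origin at the centre of its underside. Leave it alone.
- mortar: White ceramic mortar with its pestle in it, 104 mm across, 75 mm high (pestle end at 115 mm); origin at the centre of its underside. Leave it alone.
- scoop: Green plastic scoop, 150 mm long along its x, 50 mm wide, 30 mm high, handle to -x; origin on the counter near its middle. Leave it alone.
- tumbler: Steel tumbler, 72 mm across, 95 mm high; origin at the centre of its underside. Leave it alone.
- dabba: Round stainless steel masala dabba with its lid shut, 186 mm across, 73 mm high (93 mm with its knob); origin at the centre of its underside. Leave it alone.
- chakli: The chakli itself; origin at the centre of its underside, 7 mm below chakli_center.
- snack_stand: The chakli's stand; origin at the centre of its foot, on the counter.
- tongs: The tongs: two upright steel strips 22 mm high hinged at the bow, 230 mm overall, 96 g, lying flat on their rest. Origin at the hinge end, underside, 95 mm behind tongs_grip and 11 mm below it. Balance point 12 mm from tongs_grip towards the bow.

How it is judged (in metres and radians):
On the way, in this order (a step that is already met when the one before it is completed fails the run):
1. the tongs are lifted off their rest in the gripper, the chakli still on its spindle (height (world z) of tongs_grip above 0.045 m and contact force between the fingers and tongs above 0.5 N and distance of chakli_center from where it was at the start of the episode below 0.01 m), for 0.2 s.
2. both jaws press on the chakli while it is still seated round its spindle (contact force between each of tong_left, tong_right and chakli above 0.3 N and z of chakli_center in the frame of snack_stand_top below -0.02 m and horizontal distance between chakli_center and snack_stand_top below 0.012 m), for 0.1 s.
At the end, for the whole second after the job is handed in: For the last second: chakli centre 30 mm or more above its spindle tip, pressed by both jaws (over 0.3 N each), not touching stand or robot, under 50 mm/s; the gripper holds the tongs, grip over 80 mm up; the other things within 30 mm (twine 20 mm) of their start (z of chakli_center in the frame of snack_stand_top above 0.03 m and contact force between each of tong_left, tong_right and chakli above 0.3 N and contact force between the fingers and tongs above 0.5 N and contact force between chakli and snack_stand below 0.05 N and contact force between the arm and chakli below 0.2 N and height (world z) of tongs_grip above 0.08 m and linear speed of chakli below 0.05 m/s and distance of each of mortar, scoop, tumbler, dabba from where it was at the start of the episode below 0.03 m and distance of twine from where it was at the start of the episode below 0.02 m); the arm keeps its last pose, push and grip.
It fails at once if the robot touches the chakli itself (contact force between the arm and chakli above 0.5 N).
It fails at once if the chakli falls (height (world z) of chakli_center below 0.04 m).
It fails at once if a bystander is disturbed (distance of any of mortar, scoop, tumbler, dabba from where it was at the start of the episode above 0.03 m or distance of twine from where it was at the start of the episode above 0.02 m).
It also fails if it takes over 37 s, if anything falls off the work surface, if the arm or the gripper's body presses on something with over 40 N, if the wrist force passes 120 N, or if a joint passes its speed limit or range.

ROBOT

A 6-joint arm with a two-finger parallel gripper is mounted at the origin on the work surface. World frame = base frame: x ahead of the robot, y to its left, z up, the work surface at z = 0. Lengths are in mm, angles in rad, forces in N, time in s.
With the tool pointing down it reaches from about 300 to 775 mm from the base axis. Payload 14.6 kg.
Tool frame: the origin (TCP) lies on the centre line of the jaws, within the pads' length; the fingertips stand 25 mm ahead of it and the grasp point (between the pads) lies 6 mm ahead of it; z points along the fingers, y is the line along which they close (so a half turn about z gives the same grasp; the last joint's range is limited). The gripper opens to 85 mm and grips with 20 to 120 N. Pads are 22 mm wide; open, the fingers measure 114 mm over their backs; the gripper's body (76 mm by 85 mm) begins 54 mm behind the grasp point. The pads swing forward as they close: fully open they stand 13 mm farther back than shut.
Start: joints at [-1.283, 0.3, 1.521, -0, 1.321, -0.067], TCP at [191.064, -515.736, 256.281] pointing down, gripper open.
Joint ranges: [-3.03, 3.03], [-0.79, 2.21], [0.23, 2.52], [-1.04, 4.18], [0, 3.07], [-2.55, 2.55]. Speed limits (rad/s): [2.22, 2.22, 2.57, 3.14, 3.14, 3.14].

INTERFACE

Orientations are given as a 3x3 rotation matrix whose columns are the frame's x, y, z axes.
In Python, from workcell import * gives the robot as it stands.
- The arm moves only by the tool move_arm, never from a script. Its argument "plan" is text: rows parted by semicolons, each of 7 numbers parted by spaces: the shift along the tool's x, y, z in mm, then the turn, a rotation vector about the tool's x, y, z in degrees, then the finger opening in mm, from 0 to 85.4. In form: x y z ax ay az fingers; .... A call has 1 to 12 rows; each row shifts and turns the commanded pose from where the row before left it, along the tool's axes as they then stand; what a row does not reach is not made up. A row lasts 1/10 s, in which the tool goes at most 50 mm and 8.59 degrees, less where a joint would pass 70% of its speed; a pose out of reach is approached as far as the arm can. A call is refused whole if a number of a shift passes 50 or a number of a turn 8.59, either way. A call with a gripper value outside its range is refused whole. The fingers move at their own pace and stop on an object; "squeeze" is the grip in N (left out, the last holds). Time passes only in rows, so rows that do not move let the fingers close. It gives the time, the measured TCP pose, the force, the opening and the grip force at its end, in the units of the state.
- observe(): the state, without advancing time (a new reading comes with each control period).
- camera(name): name is "scene" or "side" or "wrist"; returns the picture (420x560x3 uint8, red, green, blue); there is no depth.
- get_calibration(name): a dict with "mtx" (3x3 intrinsics, pixels), "origin" and "orientation" of the camera in the world. Camera axes: x right, y up, looking along -z (the intrinsics and any distortion apply to the point x, -y, -z); pixel columns grow to the right and rows downward; lengths in mm; the calibration is good to about 2 mm. A picture is of the moment at which its call begins: read the wrist's pose just before it. get_calibration takes no time and is no camera call; for the wrist camera it gives the pose at the moment of the call.
- sign_off(): hands the job in; it is judged then, once.
The state is a dict: "clock": time; "joint_pos": joint angles; "dq": joint speeds; "effort": joint torques, N m; "ee_pos": TCP position; "orientation": TCP orientation; "force": force on the tool from outside, world axes, zero at the start; "moment": the same for the moment, N m; "width": finger opening in mm; "grip_force": force on a finger pad.
Only numpy, scipy, OpenCV 4.12 (cv2) and the standard library are available. Lean on these libraries where they do the work, as an engineer would, in place of code of your own. Each camera call takes 0.05 s, during which the arm holds its last target. There are 200 camera calls.

## Working session

There is one attempt and no reset: what is moved stays moved. The work goes in short steps, Python scripts to look and compute and a tool call to move; the robot and the scene stay as the last step left them, time stands still between calls to the robot, and variables do not carry over. Pictures are saved under pics/ and viewed, at most 10 in all, crops included, and the job is handed in when it is done.

Besides the shell and the picture viewer there is one more tool, called after "Emit:" as a command line: name --argument value ..., lists and objects as JSON in quotes. move_arm: Moves the arm, as the interface text tells. Its arguments: {"type":"object","properties":{"plan":{"type":"string"},"squeeze":{"type":"number"}},"required":["plan"]}

```bash
mkdir -p pics; cat > h.py <<'E'
from workcell import *
import numpy as np, cv2
def snap(n,f):
    c=get_calibration(n); im=camera(n); cv2.imwrite('pics/'+f,im[:,:,::-1]); return im,c
def ray(c,u,v):
    K=np.array(c['mtx']); d=np.linalg.inv(K)@[u,v,1]; R=np.array(c['orientation'])
    return np.array(c['origin'],float).ravel(), R@[d[0],-d[1],-d[2]]
def onz(c,u,v,z):
    o,d=ray(c,u,v); return o+d*(z-o[2])/d[2]
def proj(c,p):
    q=np.array(c['orientation']).T@(np.array(p)-np.array(c['origin']).ravel()); w=np.array(c['mtx'])@[q[0],-q[1],-q[2]]; return w[:2]/w[2]
E
python3 - <<'E'
from h import *
a,c=snap('scene','s1.png'); b,d=snap('side','d1.png'); print(c,d)
w,e=snap('wrist','w1.png'); print(e)
cv2.imwrite('pics/sd.png',cv2.resize(np.vstack([a,b])[:,:,::-1],(400,600)))
print(observe())
E
```

```text
{'mtx': array([[408.39698037,   0.        , 277.61676059],
       [  0.        , 408.39698037, 209.78802873],
       [  0.        ,   0.        ,   1.        ]]), 'origin': array([1144.2537445 ,  -76.51354264,  823.51991258]), 'orientation': array([[ 0.25921876, -0.76093183,  0.59480113],
       [ 0.9657222 ,  0.21291072, -0.14849126],
       [-0.01364781,  0.61290438,  0.79003922]])} {'mtx': array([[398.13915615,   0.        , 278.6408629 ],
       [  0.        , 398.13915615, 208.13278459],
       [  0.        ,   0.        ,   1.        ]]), 'origin': array([323.54355541, 681.35826336, 894.02893701]), 'orientation': array([[-0.9044297 ,  0.32043885, -0.28164847],
       [-0.42645422, -0.69760508,  0.57574643],
       [-0.01198788,  0.64083235,  0.76758725]])}
{'mtx': array([[363.32938545,   0.        , 278.55295473],
       [  0.        , 363.32938545, 211.33354527],
       [  0.        ,   0.        ,   1.        ]]), 'origin': array([ 254.3295244 , -492.29871146,  373.02884937]), 'orientation': array([[ 0.34678363,  0.90378268,  0.25083457],
       [-0.9379446 ,  0.33444331,  0.
[... 181 characters left out ...]
72e+00, -6.65713621e-02]), 'dq': array([-3.20808398e-04, -3.08646621e-03, -2.89027099e-03,  7.80968664e-05,
        9.76564357e-04,  1.64027560e-04]), 'effort': array([ 9.54329225e-04, -5.43671322e+01, -3.61889577e+01, -1.91422123e-05,
        3.16219324e-03,  6.51047480e-05]), 'ee_pos': array([ 191.02525179, -515.58875553,  255.85622815]), 'orientation': array([[ 9.37731171e-01,  3.47361767e-01, -2.31787282e-04],
       [ 3.47361833e-01, -9.37730755e-01,  8.87865139e-04],
       [ 9.10563403e-05, -9.13092871e-04, -9.99999579e-01]]), 'force': array([ 0.40157245, -0.23956066,  0.06772914]), 'moment': array([-0.00220413, -0.02151281,  0.01015602]), 'grip_force': 0.0, 'width': 85.4911880528008}
```

View pics/s1.png

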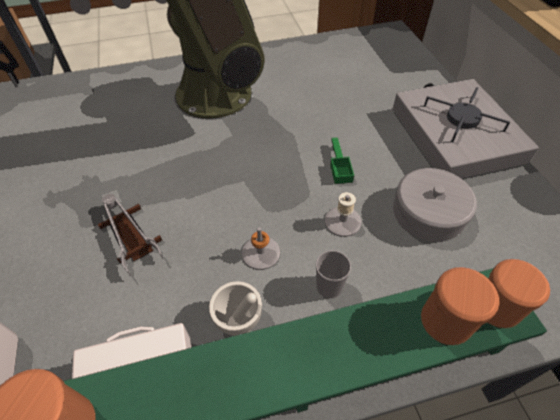

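View pics/d1.png

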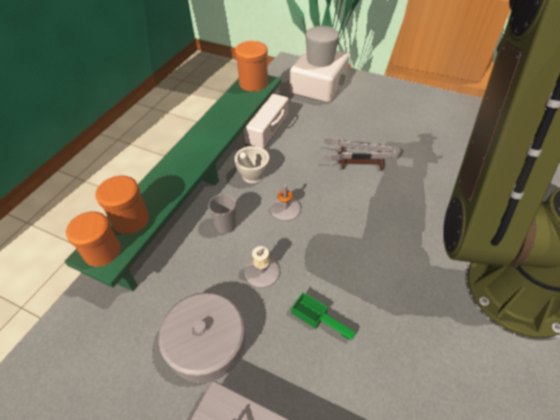

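The scene view shows the chakli (260,241) on its stand at (261,252), the bobbin at (346,203), and the tongs running from the bow (110,200) to the jaws (~145,255). In the side view the chakli is at (285,197) and the tongs run from the bow (397,152) to the jaws (~325,152).

```bash
python3 - <<'E'
from h import *
def tri(r1,r2):
    A=np.stack([r1[1],-r2[1]],1); s=np.linalg.lstsq(A,r2[0]-r1[0],rcond=None)[0]
    p,q=r1[0]+s[0]*r1[1],r2[0]+s[1]*r2[1]; return (p+q)/2,np.linalg.norm(p-q)
P={}
for n,f,box in(('scene','s1.png',(240,220,285,265)),('side','d1.png',(265,175,310,215))):
    c=get_calibration(n); im=cv2.imread('pics/'+f); h=cv2.cvtColor(im,cv2.COLOR_BGR2HSV)
    x0,y0,x1,y1=box; m=np.zeros(h.shape[:2],np.uint8); m[y0:y1,x0:x1]=cv2.inRange(h,(3,120,60),(20,255,255))[y0:y1,x0:x1]
    ys,xs=np.nonzero(m); u,v=(xs.min()+xs.max())/2,(ys.min()+ys.max())/2
    print(n,len(xs),xs.min(),xs.max(),ys.min(),ys.max(),onz(c,u,v,57)); P[n]=ray(c,u,v)
print(tri(P['scene'],P['side']))
c=get_calibration('scene')
for n,uv,z in(('foot',(261,252),8),('bow',(110,200),35),('jaws',(147,255),35),('restbarA',(120,214),20),('restbarB',(141,247),20),('mortar',(236,305),75),('tumbler',(333,265),95),('twine',(346,203),80)): print(n,onz(c,*uv,z).round())
d=get_calibration('side')
for n,uv,z in(('bow',(397,152),35),('jaws',(328,152),35),('rest',(362,158),10),('mortar',(252,158),75),('foot',(285,209),8)): print(n,onz(d,*uv,z).round())
E
```

```text
scene 180 252 268 232 248 [639.51748341   7.12047709  57.        ]
side 118 278 292 190 201 [634.1573633    4.19153509  57.        ]
(array([636.13119222,   5.49560707,  55.34721185]), np.float64(5.418837960825031))
foot [641.   7.   8.]
bow [ 407. -325.   35.]
jaws [ 596. -246.   35.]
restbarA [ 446. -306.   20.]
restbarB [ 560. -262.   20.]
mortar [788. -76.  75.]
tumbler [764. 132.  95.]
twine [608. 222.  80.]
bow [ 397. -329.   35.]
jaws [ 595. -239.   35.]
rest [ 494. -284.   10.]
mortar [780. -77.  75.]
foot [631.  12.   8.]
```

View pics/w1.png

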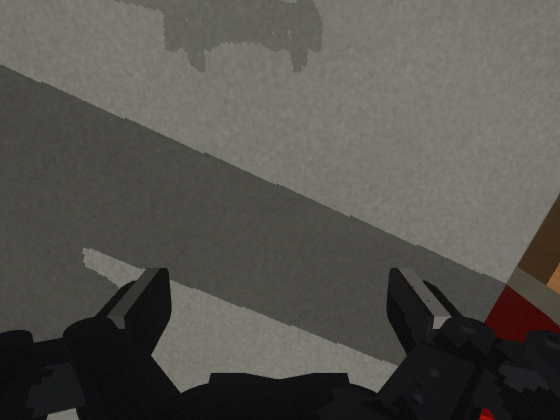

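The wrist view shows only empty counter. The tongs' grip is near (489,-289) with yaw of about 23°, and both views agree. I'll move above it and look more closely.

Emit:
move_arm --plan "20 -6 3 0 0 0 85; 40 -12 6 0 0 0 85; 45 -14 7 0 0 0 85; 45 -14 7 0 0 0 85; 45 -14 7 0 0 0 85; 45 -14 7 0 0 0 85; 45 -14 7 0 0 -3 85; 40 -12 7 0 0 0 85; 20 -6 5 0 0 0 85; 13 -4 0 0 0 0 85; 0 0 0 0 0 0 85; 0 0 0 0 0 0 85"

```text
clock: 1.35
ee_pos: [485.6, -285.7, 200.5]
orientation: [[0.918, 0.396, 0.0], [0.396, -0.918, -0.0], [-0.0, 0.0, -1.0]]
force: [0.5, 0.0, -0.4]
width: 85.3
grip_force: 0.0
```

```bash
python3 - <<'E'
from h import *
s=observe(); print(s['ee_pos'],s['orientation'].round(3),s['clock'])
w,e=snap('wrist','w2.png')
E
```

```text
[ 485.59597101 -285.72209729  200.49000711] [[ 0.918  0.396  0.   ]
 [ 0.396 -0.918 -0.   ]
 [-0.     0.    -1.   ]] 1.35
```

View pics/w2.png

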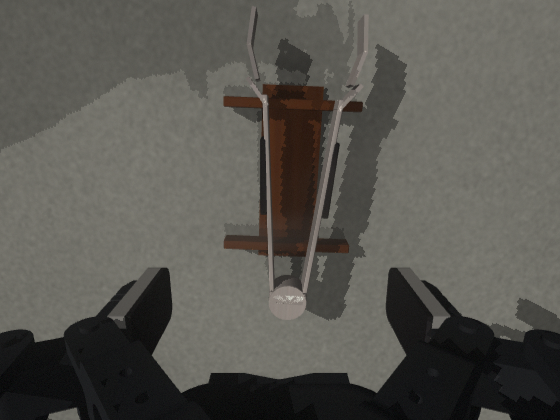

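The wrist view shows the bow disc at (287,300), the strips running up to (265,98) and (343,104), the pads at about (264,176) and (334,180), and the rest bars at rows 102 and 243.

```bash
python3 - <<'E'
from h import *
s=observe(); c=get_calibration('wrist'); R=s['orientation'];p=s['ee_pos']
for n,uv,z in(('bow',(287,298),42),('hL',(272,290),42),('hR',(304,290),42),('Lbend',(266,98),42),('Rbend',(341,104),42),('padLtop',(262,139),42),('padLbot',(262,214),42),('padRtop',(339,143),42),('padRbot',(327,217),42),('jawL0',(252,8),42),('jawR0',(365,16),42),('barT L',(224,101),20),('barT R',(362,106),20),('barB L',(225,241),20),('barB R',(348,245),20),('plateL',(262,200),4),('plateR',(320,200),4)):
    w=onz(c,*uv,z); print(n,w.round(1),'tool',(R.T@(w-p)).round(1))
E
```

```text
bow [ 410.2 -326.1   42. ] tool [-84.9   7.1 158.6]
hL [ 412.1 -311.5   42. ] tool [-77.4  -5.6 158.6]
hR [ 422.7 -336.2   42. ] tool [-77.4  21.3 158.6]
Lbend [ 551.9 -247.6   42. ] tool [ 76.3  -9.1 158.6]
Rbend [ 569.6 -299.4   42. ] tool [ 72.1  45.5 158.6]
padLtop [ 523.8 -256.1   42. ] tool [ 47.1 -12.3 158.6]
padLbot [ 470.  -278.4   42. ] tool [-11.2 -13.1 158.6]
padRtop [ 543.8 -310.2   42. ] tool [ 44.1  45.3 158.6]
padRbot [ 488.  -326.6   42. ] tool [-13.7  38.3 158.6]
jawL0 [ 602.2 -216.2   42. ] tool [134.9 -18.  158.6]
jawR0 [ 628.2 -289.2   42. ] tool [129.9  59.3 158.6]
barT L [ 537.2 -217.2   20. ] tool [ 74.8 -42.8 180.6]
barT R [ 576.6 -318.4   20. ] tool [ 70.9  65.7 180.6]
barB L [ 428.6 -259.7   20. ] tool [-41.8 -46.7 180.6]
barB R [ 467.4 -359.7   20. ] tool [-45.6  60.6 180.6]
plateL [ 471.3 -276.1    4. ] tool [ -9.1 -14.7 196.6]
plateR [ 491.6 -323.5    4. ] tool [ -9.1  36.8 196.6]
```

Emit:
move_arm --plan "8 7 0 0 0 0 85; 8.5 7 10 0 0 3.3 85; 0 0 30 0 0 0 85; 0 0 35 0 0 0 85; 0 0 35 0 0 0 85; 0 0 25 0 0 0 85; 0 0 15 0 0 0 85; 0 0 8 0 0 0 85; 0 0 5 0 0 0 85; 0 0 0 0 0 0 85; 0 0 0 0 0 0 85"

```text
clock: 2.5
ee_pos: [507.1, -291.8, 38.3]
orientation: [[0.94, 0.342, 0.001], [0.342, -0.94, -0.001], [0.001, 0.001, -1.0]]
force: [0.5, 0.3, 0.3]
width: 84.9
grip_force: 0.0
```

```bash
python3 - <<'E'
from h import *
w,e=snap('wrist','w3.png')
E
```

```text
(no output)
```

View pics/w3.png

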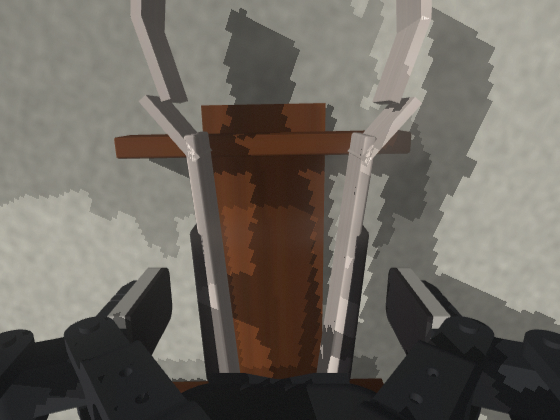

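The view is symmetric: the tongs' pads at columns 193 and 366 lie midway between the fingers. I'll close to 49 mm and lift.

Emit:
move_arm --plan "0 0 0 0 0 0 70; 0 0 0 0 0 0 58; 0 0 0 0 0 0 49; 0 0 0 0 0 0 49; 0 0 0 0 0 0 49; 0 0 0 0 0 0 49; 0 0 0 0 0 0 49; 0 0 0 0 0 0 49" --squeeze 40

```text
clock: 3.35
ee_pos: [507.6, -292.0, 38.8]
orientation: [[0.94, 0.342, 0.002], [0.342, -0.94, -0.002], [0.002, 0.002, -1.0]]
force: [-1.0, -0.4, 10.4]
width: 49.3
grip_force: 11.7
```

Emit:
move_arm --plan "0 0 -5 0 0 0 49; 0 0 -10 0 0 0 49; 0 0 -15 0 0 0 49; 0 0 -20 0 0 0 49; 0 0 -20 0 0 0 49; 0 0 -20 0 0 0 49; 0 0 -15 0 0 0 49; 0 0 -10 0 0 0 49; 0 0 -5 0 0 0 49; 0 0 0 0 0 0 49; 0 0 0 0 0 0 49; 0 0 0 0 0 0 49"

```text
clock: 4.55
ee_pos: [506.5, -291.3, 156.4]
orientation: [[0.94, 0.342, -0.001], [0.342, -0.94, 0.001], [-0.001, -0.001, -1.0]]
force: [0.2, 0.1, -0.9]
width: 48.8
grip_force: 8.6
```

```bash
python3 - <<'E'
from h import *
w,e=snap('wrist','w4.png')
E
```

```text
(no output)
```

View pics/w4.png

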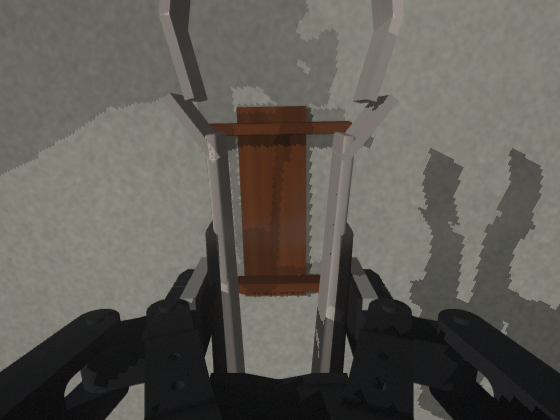

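The tongs are held and level, with the jaws symmetric about column ~281. Next I'll carry them over the chakli, with the underside well above the pin.

Emit:
move_arm --plan "5 -10 0 0 0 0 49; 12 -22 0 0 0 0 49; 16 -28 0 0 0 0 49; 16 -28 0 0 0 0 49; 16 -28 0 0 0 0 49; 16 -28 0 0 0 0 49; 16 -28 0 0 0 0 49; 15 -28 0 0 0 0 49; 12 -22 0 0 0 0 49; 5 -13 0 0 0 0 49; 0 0 0 0 0 0 49; 0 0 0 0 0 0 49"

```text
clock: 5.8
ee_pos: [547.3, -26.7, 157.2]
orientation: [[0.939, 0.343, -0.0], [0.343, -0.939, -0.0], [-0.0, 0.0, -1.0]]
force: [0.1, 0.4, -0.8]
width: 49.1
grip_force: 8.6
```

```bash
python3 - <<'E'
from h import *
s=observe(); R=s['orientation'];p=s['ee_pos']
w,c=snap('wrist','w5.png')
for y in(-30,30): print('hollow top proj',proj(c,p+R@[95,y,-5]))
h=cv2.cvtColor(w,cv2.COLOR_RGB2HSV); m=cv2.inRange(h,(3,120,50),(22,255,255)); 
n,l,st,ce=cv2.connectedComponentsWithStats(m); print([(st[i],ce[i]) for i in range(1,n) if st[i][4]>60])
E
```

```text
hollow top proj [170.14399907   7.67980922]
hollow top proj [386.39793259   7.52493838]
[(array([ 239,   17,   76,   81, 3695], dtype=int32), array([275.79296346,  57.46874154])), (array([525, 271,  35,  15, 456], dtype=int32), array([542.66666667, 278.26535088])), (array([514, 293,  46,  16, 403], dtype=int32), array([541.83870968, 298.49875931]))]
```

View pics/w5.png

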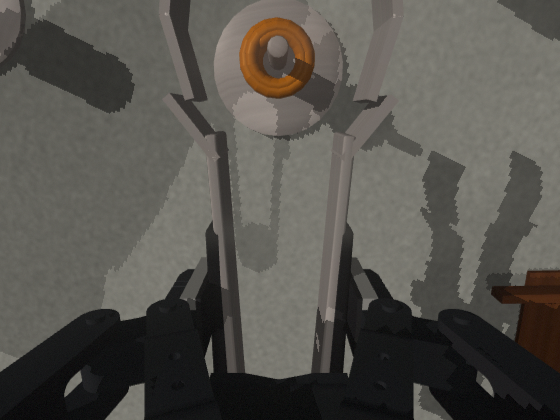

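The chakli is a full ring at (277,57) with the pin tip at (278,46). It lies between the jaws, whose top vertices are at (163,12) and (401,15).

```bash
python3 - <<'E'
from h import *
s=observe(); R=s['orientation'];p=s['ee_pos'];c=get_calibration('wrist')
for n,uv,z in(('chakli',(276.5,57.2),57),('pintip',(278,46),100),('foot',(279,67.5),8),('jL',(163,12),p[2]+5),('jR',(401,14),p[2]+5),('jLb',(187,13),p[2]-17),('jRb',(374,11),p[2]-17)):
    w=onz(c,*uv,z); print(n,w.round(1),(R.T@(w-p)).round(1))
E
```

```text
chakli [637.2   6.7  57. ] [ 96.1  -1.  100.2]
pintip [636.5   5.5 100. ] [95.  -0.1 57.2]
foot [637.6   5.3   8. ] [ 96.    0.4 149.2]
jL [624.6  35.2 162.2] [ 93.9 -32.   -5. ]
jR [646.8 -27.3 162.2] [93.4 34.2 -5. ]
jLb [629.8  35.3 140.2] [ 98.8 -30.4  17. ]
jRb [651.6 -23.  140.2] [99.4 31.9 17. ]
```

Emit:
move_arm --plan "0 -1 5 0 0 0 49; 0 0 10 0 0 0 49; 0 0 15 0 0 0 49; 0 0 15 0 0 0 49; 0 0 15 0 0 0 49; 0 0 12 0 0 0 49; 0 0 10 0 0 0 49; 0 0 6 0 0 0 49; 0 0 3 0 0 0 49; 0 0 0 0 0 0 49; 0 0 0 0 0 0 49"

```text
clock: 6.95
ee_pos: [547.4, -25.5, 66.7]
orientation: [[0.94, 0.343, 0.001], [0.343, -0.94, -0.0], [0.001, 0.0, -1.0]]
force: [0.4, -0.3, -1.6]
width: 49.3
grip_force: 8.6
```

```bash
python3 - <<'E'
from h import *
w,c=snap('wrist','w6.png'); snap('side','d6.png')
E
```

```text
(no output)
```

View pics/w6.png

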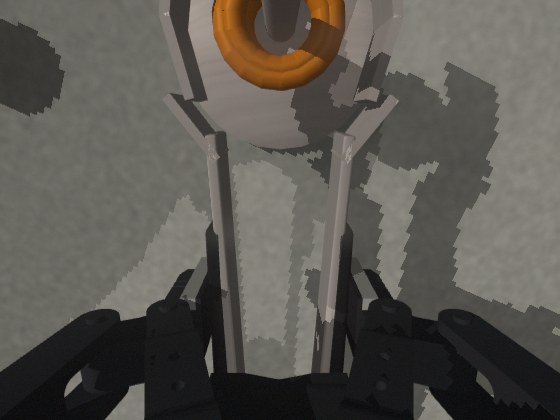

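The chakli (columns 213–346) sits centred between the jaws. I'll close on it.

Emit:
move_arm --plan "0 0 0 0 0 0 46; 0 0 0 0 0 0 43; 0 0 0 0 0 0 40; 0 0 0 0 0 0 36; 0 0 0 0 0 0 34; 0 0 0 0 0 0 34; 0 0 0 0 0 0 34; 0 0 0 0 0 0 34; 0 0 0 0 0 0 34" --squeeze 35

```text
clock: 7.95
ee_pos: [547.2, -25.5, 66.3]
orientation: [[0.94, 0.342, 0.0], [0.342, -0.94, 0.0], [0.0, 0.0, -1.0]]
force: [0.9, 0.8, -0.4]
width: 39.5
grip_force: 35.2
```

Width is 39.5 mm at 35 N, so the jaws are on the chakli. Now a slow lift straight up.

Emit:
move_arm --plan "0 0 -3 0 0 0 34; 0 0 -6 0 0 0 34; 0 0 -10 0 0 0 34; 0 0 -12 0 0 0 34; 0 0 -14 0 0 0 34; 0 0 -14 0 0 0 34; 0 0 -14 0 0 0 34; 0 0 -14 0 0 0 34; 0 0 -13 0 0 0 34; 0 0 -8 0 0 0 34; 0 0 -4 0 0 0 34; 0 0 0 0 0 0 34"

```text
clock: 9.15
ee_pos: [547.2, -25.5, 178.6]
orientation: [[0.94, 0.343, 0.0], [0.343, -0.94, -0.0], [0.0, 0.0, -1.0]]
force: [-0.5, -0.6, -2.0]
width: 39.5
grip_force: 35.4
```

Emit:
move_arm --plan "0 0 -2 0 0 0 34; 0 0 -4 0 0 0 34; 0 0 -4 0 0 0 34; 0 0 -2 0 0 0 34; 0 0 0 0 0 0 34; 0 0 0 0 0 0 34; 0 0 0 0 0 0 34; 0 0 0 0 0 0 34; 0 0 0 0 0 0 34"

```text
clock: 10.05
ee_pos: [547.1, -25.5, 190.2]
orientation: [[0.94, 0.342, -0.0], [0.342, -0.94, 0.0], [-0.0, -0.0, -1.0]]
force: [-0.4, -0.3, -1.2]
width: 39.1
grip_force: 35.4
```

```bash
python3 - <<'E'
from h import *
w,c=snap('wrist','w7.png'); a,_=snap('scene','s7.png')
v=np.hstack([cv2.resize(w,(400,300)),cv2.resize(a[140:320,140:380],(400,300))]); cv2.imwrite('pics/v7.png',v[:,:,::-1])
E
```

```text
(no output)
```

View pics/v7.png

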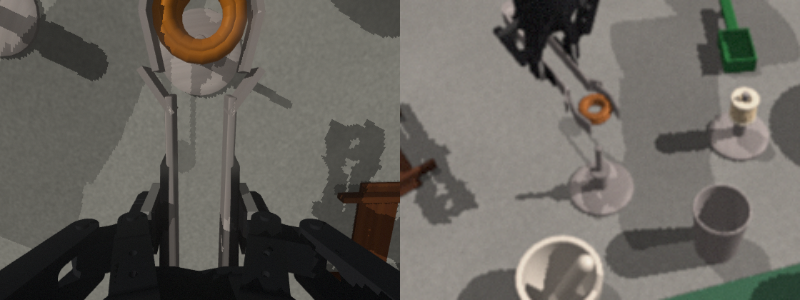

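The chakli (at (203,20) on the left, (595,107) on the right) is held in the jaws, level and well clear of the pin at (600,150). Nothing else has moved.

```bash
python3 -c "
from workcell import *
print(sign_off())"
```

```text
the job is handed in; nothing more can be done
None
```

I handed the job in with the tongs still holding the chakli shut in their jaws, lifted straight up to about 8 cm above the spindle tip; the last pictures showed it clear of the pin and nothing else moved, but sign-off gave no verdict.

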